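# Set a contact pin on the bench lever press

## Robot

A 6-joint arm with a two-finger parallel gripper is mounted at the origin on the work surface. World frame = base frame: x ahead of the robot, y to its left, z up, the work surface at z = 0. Lengths are in m, angles in rad, forces in N, time in s.
With the tool pointing down it reaches from about 0.425 to 0.95 m from the base axis. Payload 3.5 kg.
Tool frame: the origin (TCP) lies midway between the tips of the shut fingers; the grasp point (between the pads) lies 19 mm behind it; z points along the fingers, y is the line along which they close (so a half turn about z gives the same grasp; the last joint's range is limited). The gripper opens to 85 mm and grips with 20 to 120 N. Pads are 22 mm wide; open, the fingers measure 114 mm over their backs; the gripper's body (76 mm by 85 mm) begins 54 mm behind the grasp point. The pads swing forward as they close: fully open they stand 13 mm farther back than shut.
Start: joints at [1.149, 0.286, 1.577, -0, 1.279, -0.15], TCP at [0.181, 0.65, 0.231] pointing down, gripper open.
Joint ranges: [-2.77, 2.77], [-0.9, 2.22], [0.21, 2.48], [-1.53, 4.67], [0.24, 2.81], [-2.84, 2.84]. Speed limits (rad/s): [2.79, 2.79, 3.14, 3.14, 3.14, 3.14].

## Interface

Orientations are given as a unit quaternion [x, y, z, w].
In Python, from plant import ctrl gives the robot as it stands.
- The arm moves only by the tool move_arm, never from a script. Its argument "plan" is a list of rows, each an object of numbers: "x", "y", "z": the shift along the tool's x, y, z in m; "yaw": the turn about the tool's z in rad; "fingers": the closure, from 0 (fully open) to 1 (shut). In form: [{"x": .., "y": .., "z": .., "yaw": .., "fingers": ..}, ...]. A call has 1 to 5 rows; each row is the pose to reach, as a shift and turn from the pose commanded when the call began, along the tool's axes at that moment; what a row does not reach only later rows make up. A row lasts 1/10 s, in which the tool goes at most 50 mm and 8.59 degrees, less where a joint would pass 70% of its speed; a pose out of reach is approached as far as the arm can. A call with a gripper value outside its range is refused whole. The fingers move at their own pace and stop on an object; "force" is the grip in N (left out, the last holds). Time passes only in rows, so rows that repeat a pose let the fingers close. It gives the time, the measured TCP pose, the force, the opening and the grip force at its end, in the units of the state.
- ctrl.get_state(): the state, without advancing time (a new reading comes with each control period).
- ctrl.read_camera(name): name is "scene" or "top"; returns the picture (384x512x3 uint8, red, green, blue); there is no depth.
- ctrl.camera_model(name): a dict with "intrinsics" (3x3 intrinsics, pixels), "distortion" ([k1, k2, p1, p2, k3] as OpenCV has them; the pictures are not rectified), "cam_to_world" (4x4, takes a point from camera to world coordinates). Camera axes: x right, y up, looking along -z (the intrinsics and any distortion apply to the point x, -y, -z); pixel columns grow to the right and rows downward; lengths in m; the calibration is good to about 2 mm. A picture is of the moment at which its call begins. camera_model takes no time and is no camera call.
- ctrl.sign_off(): hands the job in; it is judged then, once.
The state is a dict: "time": time; "qpos": joint angles; "dq": joint speeds; "joint_efforts": joint torques, N m; "eef_pos": TCP position; "tcp_rot": TCP orientation; "contact_force": force on the tool from outside, world axes, zero at the start; "wrist_torque": the same for the moment, N m; "opening": opening from 0.0 (shut) to 1.0 (fully open); "finger_force": force on a finger pad.
Only numpy, scipy, OpenCV 4.12 (cv2) and the standard library are available. Lean on these libraries where they do the work, as an engineer would, in place of code of your own. Each camera call takes 0.05 s, during which the arm holds its last target. There are 200 camera calls.

## Task

Set the brass pin of the blue module on the lever press: slide the module's shuttle all the way in under the ram to its end stop, then turn the clamp knob clockwise all the way so that its orange lug closes across the outer end of the shuttle. Then swing the red-balled lever down until it rests firmly on the brass depth stop, without slamming or leaning hard on it, keep it there for about half a second, and ease it back up to rest under the hand, never letting it fly back. Leave everything else on the table where it is.

Things in the scene. Friction and masses are not known exactly. Their poses are not given: they have to be found in the camera images.
- press: Grey lever press fixed to the table, turned up to 0.4 rad. Origin on the underside of its base (x -180 to 150, y +-130, 20 mm thick); +x from its front to its column, +y to the lever's side. In mm: column x 93 to 143, y +-38, top z 153; head x 15 to 143, y +-31, z 118 to 150; pivot cheeks x 40 +-23, y -67 to -33, top z 230; ram axis x 40, y 0; slide rails y +-38, top z 34.
- shuttle_post (a point): Point on the axis of the shuttle's upright black post with a yellow band: diameter 22, height 40 mm (top 13 mm above this point, plate 27 mm below; point 64 mm above the table). The shuttle is a 190 x 60 x 15 mm aluminium plate carrying the blue module; the post is 25 mm from its front edge. It slides only along the press's x; the point's axes are the press's.
- shuttle (a joint): Shuttle travel along the press's +x in m: 0 fully out towards the front, 0.055 home against its hard end stop, module under the ram. Starts between 0 and 0.02. Friction 3 N plus 8 N s/m; it stays where it is left. Home means above 0.0525.
- knob_grip (a point): On the clamp knob's vertical axis (press x -113.5, y -95 mm) at gripping height, 84 mm above the table. Black bar grip 46 mm long (point's x), 14 mm thick (point's y), its top 4 mm above this point, on a 48 mm disc whose top is 24 mm below; a white mark at its +x end. Under it an orange lug, 14 mm wide, reaches 80 mm from the axis along the point's +x, 29 to 38 mm above the table.
- clamp_knob (a joint): Clamp knob angle in rad: grows clockwise seen from above, 0 unlocked, hard stop at 2.2 = locked, the lug then pointing along the press's +y close in front of the shuttle's front edge. Starts between 0 and 0.4, so it takes more than one grasp. Friction 0.1 N m; stays where it is left. Locked means above 2.0. With the shuttle not home the lug runs into it.
- lever_arm: Press lever: steel bar 16 mm wide, 18 mm deep, along its own +y from the pivot at its origin (press x 40, y -50, z 205 mm); a red ball at its end, centre at y = 205 mm, on a 12 mm neck. Its x is the pivot axis, along the press's x. At rest it points to the press's +y, raised 0.65 rad above level; pulled down it swings in the press's y-z plane.
- lever_ball (a point): Centre of the red ball (34 mm diameter) at the lever's end, 0.33 m above the table at rest. It can be pushed down from above or pinched.
- press_lever (a joint): Lever angle in rad: 0 up at rest, grows as the ball swings down (0.65 is level). It meets the depth stop between about 0.58 and 0.82, different each time. A spring lifts it: about 2.5 N at the ball at rest, 6 to 7 N at the stop; the pin adds about 3 N from about 0.53 on. At rest: under 0.06. Let go near the stop it flies back faster than 3 rad/s (forbidden); within 0.1 of rest it does not.
- depth_stop: Upright rod with a brass cap (22 mm diameter) that stops the lever's underside. Origin: foot of the rod's holder, press x 40, y 75, z 32 mm. The cap's top is 178 to 202 mm above the table, different each time, which this pose does not tell: feel for it. Resting firmly: over 3 N on the cap for 0.3 s (2 N more at the ball). Over 50 N on it (30 N more at the ball) is leaning hard.
- contact_pin (a joint): Depth in m by which the module's brass pin (8 mm diameter) has been pushed down: 0 at the start, 14 mm proud. With the shuttle home the ram drives it 3 to 14 mm, as far as the depth stop allows.
- spare_module_a: Bystander: loose blue disc, 33 mm diameter, 8 mm thick, on the press's base beside the shuttle's front (press x about -95, y about 95 mm); origin under its centre.
- spare_module_b: Bystander: the same, on the back corner of the press's base, lever side (press x about 105, y about 95 mm).
- utility_knife: Bystander: closed yellow utility knife, 150 x 26 x 16 mm, lying along its x; origin under its centre.
- mug: Bystander: blue mug, 80 mm diameter, 90 mm tall; origin under its centre.
- screwdriver: Bystander: screwdriver 170 mm long, lying along its x.
- board_box: Bystander: grey open box 150 x 110 x 50 mm with a green circuit board; origin under its centre.
- solder_reel: Bystander: grey reel, 62 mm diameter, 40 mm tall; origin under its centre.

How it is judged:
By the outcome, as a careful person would: the job done as asked, in the order asked, and still so for the second after the job is handed in, with the robot touching nothing.
It also fails if it takes over 72 s, if anything falls off the work surface, if the arm or the gripper's body presses on something with over 40 N, if the wrist force passes 120 N, or if a joint passes its speed limit or range.

## Working session

There is one attempt and no reset: what is moved stays moved. The work goes in short steps, Python scripts to look and compute and a tool call to move; the robot and the scene stay as the last step left them, time stands still between calls to the robot, and variables do not carry over. Pictures are saved under pics/ and viewed, at most 10 in all, crops included, and the job is handed in when it is done.

Besides the shell and the picture viewer there is one more tool, called after "Call:" in YAML: its name, and indented under it one key for each argument. move_arm: Moves the arm, as the interface text tells. Its arguments: {"type":"object","properties":{"plan":{"type":"array"},"force":{"type":"number"}},"required":["plan"]}

```bash
ls; mkdir -p pics
python3 - <<'E'
from plant import ctrl
import cv2,numpy as np
for n in("scene","top"):
    cv2.imwrite(f"pics/{n}0.png",cv2.resize(ctrl.read_camera(n)[:,:,::-1],(800,600),interpolation=cv2.INTER_CUBIC))
    m=ctrl.camera_model(n);print(n,np.round(m["intrinsics"],1).tolist(),m["distortion"],np.round(m["cam_to_world"],3).tolist())
print(ctrl.get_state())
E
```

```text
pics
scene [[439.6, 0.0, 245.2], [0.0, 439.6, 194.3], [0.0, 0.0, 1.0]] [-0.03276092  0.          0.          0.          0.        ] [[-0.837, -0.342, 0.427, 1.068], [0.547, -0.513, 0.662, 0.789], [-0.008, 0.787, 0.617, 0.983], [0.0, 0.0, 0.0, 1.0]]
top [[364.8, 0.0, 259.9], [0.0, 364.8, 192.9], [0.0, 0.0, 1.0]] [-0.05923114  0.          0.          0.          0.        ] [[-0.006, 0.995, -0.102, 0.386], [-1.0, -0.005, 0.004, -0.045], [0.004, 0.102, 0.995, 1.483], [0.0, 0.0, 0.0, 1.0]]
{'time': 0.1, 'qpos': array([ 1.14896716e+00,  2.87125940e-01,  1.57803568e+00,  2.85495867e-06,
        1.27864917e+00, -1.49968998e-01]), 'dq': array([-0.0011614 , -0.00108296, -0.00385711,  0.00134743,  0.00036413,
       -0.0002146 ]), 'joint_efforts': array([ 8.33927443e-04, -4.07296622e+01, -2.93698132e+01, -1.29030122e-04,
        3.44828200e-03, -1.42790004e-06]), 'eef_pos': array([0.18095256, 0.64966231, 0.23005019]), 'tcp_rot': array([ 1.35512201e-01,  9.90775057e-01, -1.06366653e-03, -3.14091380e-04]), 'contact_force': array([ 0.60378169,  0.181108  , -0.94303874]), 'wrist_torque': array([ 0.01855597, -0.01168112,  0.0035096 ]), 'finger_force': 0.0, 'opening': 0.9977781884485607}
```

View pics/scene0.png

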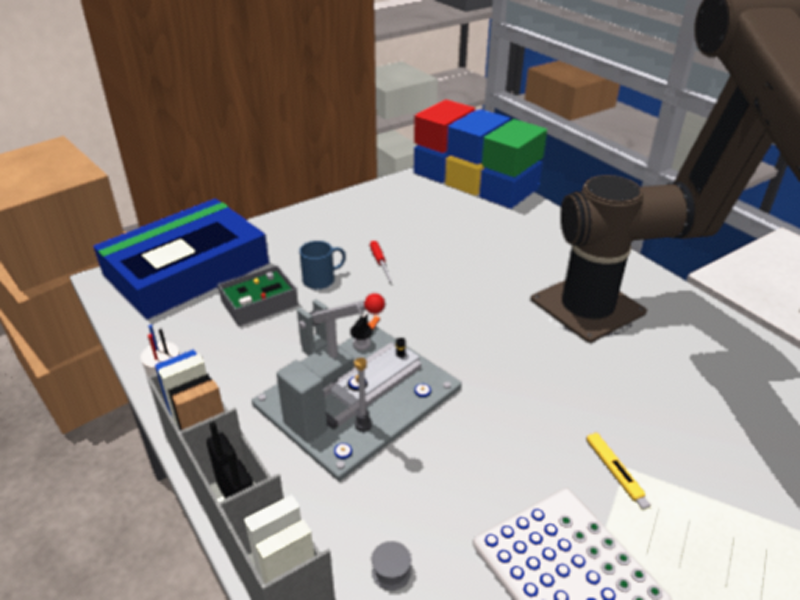

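View pics/top0.png

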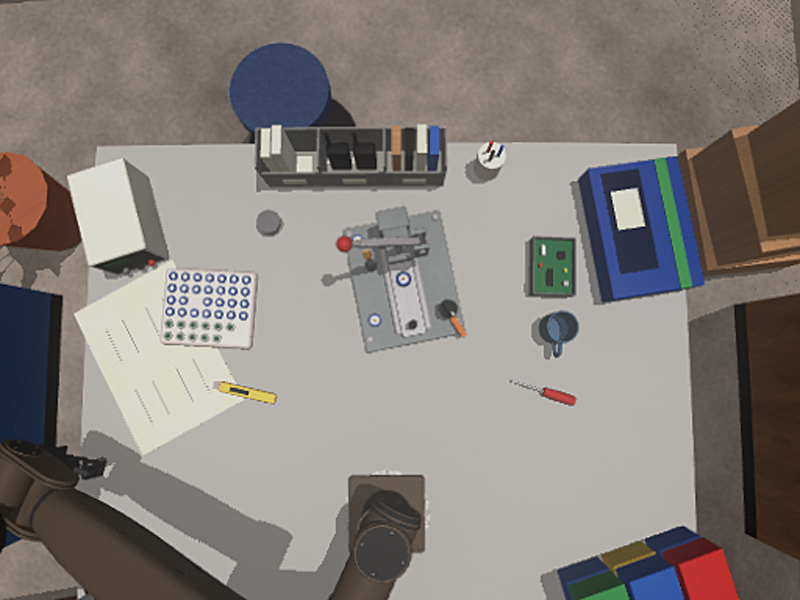

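The top view shows the press around (405,280) with the ball at (344,243), the knob at (449,310) with its orange lug towards (460,330), and the post at (411,324). In the scene view the press is around (355,390). I'll zoom in on both.

Run:
```python
from plant import ctrl
import cv2,numpy as np
a=ctrl.read_camera("top")[125:235,205:315,::-1]; b=ctrl.read_camera("scene")[180:310,155:305,::-1]
cv2.imwrite("pics/t1.png",cv2.resize(a,(600,600),interpolation=cv2.INTER_CUBIC))
cv2.imwrite("pics/s1.png",cv2.resize(b,(690,598),interpolation=cv2.INTER_CUBIC))
```

```text
(no output)
```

View pics/t1.png

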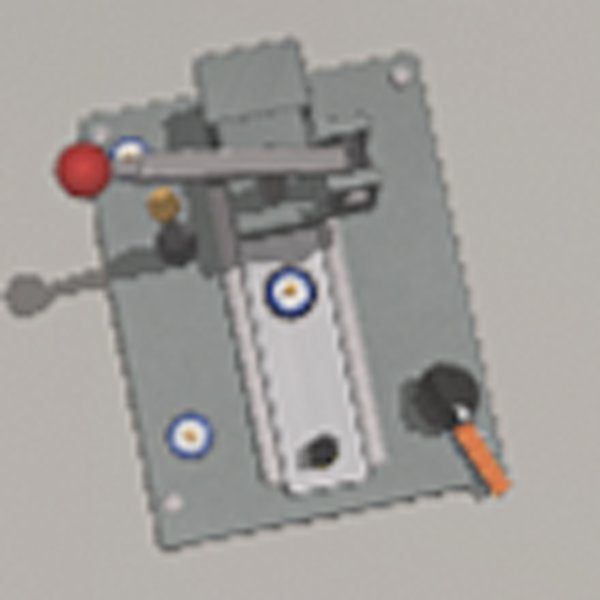

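View pics/s1.png

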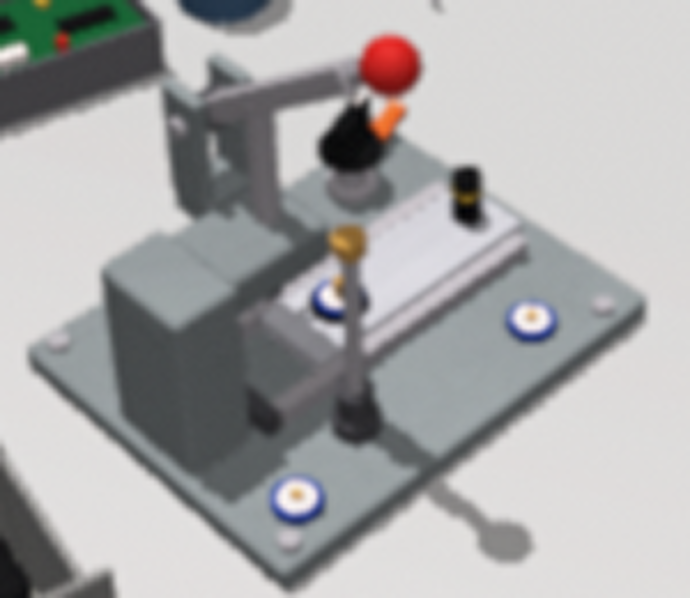

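Picked pixels in the crops. Top: ball (84,170), base corners (163,548), (483,500), (413,55) and (80,120), knob (447,398), post (322,449), lug tip (500,490). Scene: ball (391,65), corners (290,583), (30,355) and (645,305), post top (467,172), depth-stop cap (348,232). Next I fit the press pose to these.

```bash
cat > h.py <<'E'
from plant import ctrl
import cv2,numpy as np
from scipy.optimize import least_squares
from scipy.spatial.transform import Rotation as R
def project(n,P):
    m=ctrl.camera_model(n);T=np.linalg.inv(m["cam_to_world"])
    D=np.diag([1,-1,-1.])
    c=(D@(T[:3,:3]@np.atleast_2d(P).T+T[:3,3:])).T
    return cv2.projectPoints(c,np.zeros(3),np.zeros(3),np.array(m["intrinsics"]),np.array(m["distortion"]))[0][:,0]
def world(p,P):
    P=np.atleast_2d(P)/1000
    return R.from_euler('z',p[2]).apply(P)+[p[0],p[1],0]
E
python3 - <<'E'
from h import *
B=[40,113.2,329]
def pts(p):
    k,c=p[4],np.array([-113.5,-95])
    # lug tip: locked (2.2) points +y; clockwise growth => angle = pi/2+2.2-q
    a=np.pi/2+2.2-k
    tip=[c[0]+80*np.cos(a),c[1]+80*np.sin(a),36]
    t=[B,[-180,130,20],[-180,-130,20],[150,-130,20],[150,130,20],[-113.5,-95,82],[p[3]*1000,0,77],tip]
    s=[B,[150,130,20],[150,-130,20],[-180,130,20],[p[3]*1000,0,77],tip]
    return np.r_[project("top",world(p,t)),project("scene",world(p,s))]
t=np.array([(84,170),(163,548),(483,500),(413,55),(80,120),(447,398),(322,449),(500,490)])/(600/110)+[205,125]-.4
s=np.array([(391,65),(290,583),(30,355),(645,305),(467,172),(399,105)])/4.6+[155,180]-.4
o=np.r_[t,s]
r=least_squares(lambda p:(pts(p)-o).ravel(),[.6,-.05,.1,-.13,.2],loss='soft_l1')
p=r.x;print(p.round(4));print((pts(p)-o).round(1).tolist())
np.save("p.npy",p)
for n,P in dict(post=[p[3]*1000,0,64],knob=[-113.5,-95,84],ball=B,cap=[40,75,190]).items():print(n,world(p,P).round(4))
E
```

```text
[ 0.6066 -0.0388  0.1919 -0.1336  0.2453]
[[-0.8, 0.1], [-0.9, 0.4], [4.1, -3.6], [0.3, -0.8], [-0.9, -0.6], [-0.0, -0.8], [-0.3, -0.1], [0.5, 0.2], [0.8, 0.4], [-0.8, -1.6], [-0.9, -1.8], [2.1, -1.8], [0.6, 0.6], [0.4, -0.2]]
post [[ 0.4754 -0.0643  0.064 ]]
knob [[ 0.5133 -0.1537  0.084 ]]
ball [[0.6243 0.0799 0.329 ]]
cap [[0.6316 0.0424 0.19  ]]
```

```bash
cat >> h.py <<'E'
def shifts(targets):
    """targets: (press xyz mm, tool-x heading in press frame deg). Prints shift of each from the previous, in its tool axes."""
    p=np.load("p.npy");s=ctrl.get_state();pos=s["eef_pos"];Rt=R.from_quat(s["tcp_rot"])
    print("t",round(s["time"],2),"q",s["qpos"].round(2),"F",s["contact_force"].round(1),"tcp press",((R.from_euler('z',-p[2]).apply(pos-[p[0],p[1],0]))*1000).round(1))
    for P,h in targets:
        g=world(p,P)[0]; a=np.radians(h)+p[2]
        G=R.from_matrix(np.array([[np.cos(a),np.sin(a),0],[np.sin(a),-np.cos(a),0],[0,0,-1]]))
        d=Rt.inv().apply(g-pos); rv=(Rt.inv()*G).as_rotvec()
        print(P,"shift",d.round(4),"yaw",round(rv[2],3),"tilt",rv[:2].round(3)); pos,Rt=g,G
E
python3 - <<'E'
from h import *
p=np.load("p.npy")
inv=lambda w:(R.from_euler('z',-p[2]).apply(np.array(w)-[p[0],p[1],0])*1000)
h0=164.4-11
a=inv([.33,.43,.2]);shifts([(a,180),((inv([.43,.18,.2])),180),([-171,0,150],180),([-171,0,50],180),([-110,0,50],180)])
E
```

```text
t 0.2 q [ 1.15  0.29  1.58  0.    1.28 -0.15] F [ 0.3  0.2 -0.1] tcp press [-286.4  757.2  230.5]
[-182.11454817  513.00209268  200.        ] shift [-0.2025 -0.1717  0.0307] yaw -0.464 tilt [-0.001 -0.001]
[-131.63928171  248.51722076  200.        ] shift [-0.0505 -0.2645  0.    ] yaw 0.0 tilt [0. 0.]
[-171, 0, 150] shift [ 0.0394 -0.2485  0.05  ] yaw 0.0 tilt [0. 0.]
[-171, 0, 50] shift [0.  0.  0.1] yaw 0.0 tilt [0. 0.]
[-110, 0, 50] shift [-0.061 -0.     0.   ] yaw 0.0 tilt [0. 0.]
```

Call:
move_arm:
  plan:
    - {"x": -0.035, "y": -0.03, "z": 0.005, "yaw": -0.1, "fingers": 1}
    - {"x": -0.07, "y": -0.06, "z": 0.01, "yaw": -0.2, "fingers": 1}
    - {"x": -0.1, "y": -0.09, "z": 0.015, "yaw": -0.3, "fingers": 1}
    - {"x": -0.14, "y": -0.12, "z": 0.02, "yaw": -0.4, "fingers": 1}
    - {"x": -0.175, "y": -0.15, "z": 0.03, "yaw": -0.464, "fingers": 1}
  force: 30

```text
time: 0.7
eef_pos: [0.3106, 0.4575, 0.2018]
tcp_rot: [-0.098, 0.995, 0.001, 0.001]
contact_force: [0.1, -0.2, -0.2]
opening: 0.142
finger_force: 0.0
```

Call:
move_arm:
  plan:
    - {"x": -0.014, "y": -0.05, "z": 0, "yaw": 0, "fingers": 1}
    - {"x": -0.028, "y": -0.095, "z": 0, "yaw": 0, "fingers": 1}
    - {"x": -0.042, "y": -0.14, "z": 0, "yaw": 0, "fingers": 1}
    - {"x": -0.056, "y": -0.185, "z": 0, "yaw": 0, "fingers": 1}
    - {"x": -0.07, "y": -0.23, "z": 0, "yaw": 0, "fingers": 1}

```text
time: 1.2
eef_pos: [0.4226, 0.2446, 0.2014]
tcp_rot: [-0.096, 0.995, 0.0, 0.0]
contact_force: [1.0, 0.4, -0.3]
opening: 0.001
finger_force: 0.0
```

```bash
python3 -c "
from h import *
shifts([([-171,0,150],180),([-171,0,50],180),([-110,0,50],180)])"
```

```text
t 1.2 q [ 0.32 -0.11  2.05  0.    1.19 -1.45] F [ 1.   0.4 -0.3] tcp press [-126.6  313.3  201.4]
[-171, 0, 150] shift [ 0.0445 -0.3133  0.0513] yaw 0.0 tilt [0. 0.]
[-171, 0, 50] shift [0.  0.  0.1] yaw 0.0 tilt [0. 0.]
[-110, 0, 50] shift [-0.061 -0.     0.   ] yaw 0.0 tilt [0. 0.]
```

Call:
move_arm:
  plan:
    - {"x": 0.007, "y": -0.047, "z": 0, "yaw": 0, "fingers": 1}
    - {"x": 0.014, "y": -0.094, "z": 0.01, "yaw": 0, "fingers": 1}
    - {"x": 0.021, "y": -0.14, "z": 0.02, "yaw": 0, "fingers": 1}
    - {"x": 0.03, "y": -0.187, "z": 0.03, "yaw": 0, "fingers": 1}
    - {"x": 0.037, "y": -0.233, "z": 0.04, "yaw": 0, "fingers": 1}

```text
time: 1.7
eef_pos: [0.4299, 0.0088, 0.1611]
tcp_rot: [-0.096, 0.995, -0.0, 0.0]
contact_force: [0.9, 0.2, -0.4]
opening: 0.007
finger_force: 0.0
```

Call:
move_arm:
  plan:
    - {"x": 0.004, "y": -0.04, "z": 0.005, "yaw": 0, "fingers": 1}
    - {"x": 0.008, "y": -0.08, "z": 0.01, "yaw": 0, "fingers": 1}
    - {"x": 0.008, "y": -0.08, "z": 0.04, "yaw": 0, "fingers": 1}
    - {"x": 0.008, "y": -0.08, "z": 0.07, "yaw": 0, "fingers": 1}
    - {"x": 0.008, "y": -0.08, "z": 0.07, "yaw": 0, "fingers": 1}

```text
time: 2.2
eef_pos: [0.4343, -0.0686, 0.0873]
tcp_rot: [-0.095, 0.995, 0.002, -0.004]
contact_force: [-1.3, 0.2, -0.9]
opening: -0.001
finger_force: 0.0
```

Run:
```python
from h import *
shifts([([-171,0,50],180),([-110,0,50],180)])
a=ctrl.read_camera("top")[125:235,205:315,::-1]; b=ctrl.read_camera("scene")[180:310,155:305,::-1]
cv2.imwrite("pics/2.png",np.hstack([cv2.resize(a,(400,400)),cv2.resize(b,(400,400))]))
```

```text
t 2.2 q [-0.39 -0.06  2.24  0.    0.97 -2.15] F [-1.3  0.2 -0.9] tcp press [-174.9    3.7   87.3]
[-171, 0, 50] shift [-0.0042 -0.0038  0.0373] yaw -0.001 tilt [ 0.005 -0.008]
[-110, 0, 50] shift [-0.061 -0.     0.   ] yaw 0.0 tilt [0. 0.]
```

View pics/2.png

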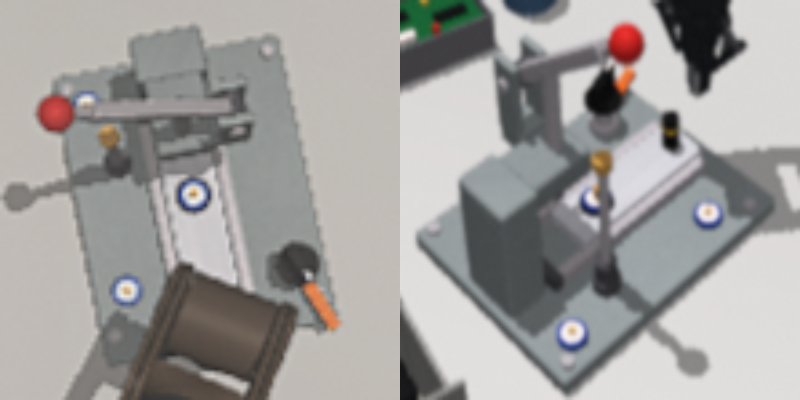

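The fingers stand in front of the post, at about (700,80) in the right half with the post at (670,130). I lower them and push.

Call:
move_arm:
  plan:
    - {"x": 0, "y": -0.003, "z": 0.02, "yaw": 0, "fingers": 1}
    - {"x": 0, "y": -0.003, "z": 0.037, "yaw": 0, "fingers": 1}
    - {"x": -0.008, "y": -0.003, "z": 0.037, "yaw": 0, "fingers": 1}
    - {"x": -0.016, "y": -0.003, "z": 0.037, "yaw": 0, "fingers": 1}
    - {"x": -0.022, "y": -0.003, "z": 0.037, "yaw": 0, "fingers": 1}

```text
time: 2.8
eef_pos: [0.461, -0.0682, 0.0558]
tcp_rot: [-0.097, 0.995, -0.0, 0.0]
contact_force: [-3.8, -0.2, 1.7]
opening: -0.002
finger_force: 1.8
```

Call:
move_arm:
  plan:
    - {"x": -0.006, "y": 0, "z": 0, "yaw": 0, "fingers": 1}
    - {"x": -0.012, "y": 0, "z": 0, "yaw": 0, "fingers": 1}
    - {"x": -0.018, "y": 0, "z": 0, "yaw": 0, "fingers": 1}
    - {"x": -0.024, "y": 0, "z": 0, "yaw": 0, "fingers": 1}
    - {"x": -0.03, "y": 0, "z": 0, "yaw": 0, "fingers": 1}

```text
time: 3.3
eef_pos: [0.49, -0.0626, 0.0545]
tcp_rot: [-0.096, 0.995, -0.0, 0.0]
contact_force: [-3.5, -2.0, 2.1]
opening: -0.006
finger_force: 1.7
```

```bash
python3 -c "
from h import *
shifts([([-102,0,50],180)])"
```

```text
t 3.3 q [-0.33  0.12  2.14 -0.    0.89 -2.1 ] F [-3.5 -2.   2.1] tcp press [-119.    -1.1   54.5]
[-102, 0, 50] shift [-0.017   0.0011  0.0045] yaw 0.0 tilt [-0.  0.]
```

Call:
move_arm:
  plan:
    - {"x": -0.003, "y": 0, "z": 0, "yaw": 0, "fingers": 1}
    - {"x": -0.006, "y": 0, "z": 0, "yaw": 0, "fingers": 1}
    - {"x": -0.009, "y": 0, "z": 0, "yaw": 0, "fingers": 1}
    - {"x": -0.012, "y": 0, "z": 0, "yaw": 0, "fingers": 1}
    - {"x": -0.015, "y": 0, "z": 0, "yaw": 0, "fingers": 1}

```text
time: 3.8
eef_pos: [0.5042, -0.0596, 0.0543]
tcp_rot: [-0.096, 0.995, -0.0, -0.0]
contact_force: [-2.9, -2.4, 2.9]
opening: -0.001
finger_force: 1.6
```

Call:
move_arm:
  plan:
    - {"x": -0.002, "y": 0, "z": 0, "yaw": 0, "fingers": 1}
    - {"x": -0.004, "y": 0, "z": 0, "yaw": 0, "fingers": 1}
    - {"x": -0.004, "y": 0, "z": 0, "yaw": 0, "fingers": 1}

```text
time: 4.1
eef_pos: [0.5076, -0.0589, 0.0542]
tcp_rot: [-0.096, 0.995, -0.0, -0.001]
contact_force: [-4.0, -2.2, 2.8]
opening: 0.001
finger_force: 2.4
```

Call:
move_arm:
  plan:
    - {"x": -0.001, "y": 0, "z": 0, "yaw": 0, "fingers": 1}
    - {"x": -0.002, "y": 0, "z": 0, "yaw": 0, "fingers": 1}
    - {"x": -0.003, "y": 0, "z": 0, "yaw": 0, "fingers": 1}
    - {"x": -0.004, "y": 0, "z": 0, "yaw": 0, "fingers": 1}

```text
time: 4.5
eef_pos: [0.5077, -0.0589, 0.0541]
tcp_rot: [-0.097, 0.995, -0.0, -0.007]
contact_force: [-18.9, -7.2, 14.7]
opening: -0.001
finger_force: 10.1
```

Call:
move_arm:
  plan:
    - {"x": -0.001, "y": 0, "z": 0, "yaw": 0, "fingers": 1}
    - {"x": -0.002, "y": 0, "z": 0, "yaw": 0, "fingers": 1}

```text
time: 4.7
eef_pos: [0.5077, -0.0589, 0.0541]
tcp_rot: [-0.098, 0.995, 0.0, -0.01]
contact_force: [-25.2, -9.1, 19.3]
opening: -0.002
finger_force: 13.5
```

Call:
move_arm:
  plan:
    - {"x": -0.001, "y": 0, "z": 0, "yaw": 0, "fingers": 1}
    - {"x": -0.002, "y": 0, "z": 0, "yaw": 0, "fingers": 1}

```text
time: 4.9
eef_pos: [0.5077, -0.0588, 0.0541]
tcp_rot: [-0.098, 0.995, 0.0, -0.012]
contact_force: [-31.2, -11.3, 23.9]
opening: 0.004
finger_force: 16.9
```

Shuttle is home: the pushing force rises with no further motion. I back off and go to the knob.

Call:
move_arm:
  plan:
    - {"x": 0.01, "y": 0, "z": 0, "yaw": 0, "fingers": 1}
    - {"x": 0.025, "y": 0, "z": -0.01, "yaw": 0, "fingers": 1}
    - {"x": 0.025, "y": 0, "z": -0.05, "yaw": 0, "fingers": 0.5}
    - {"x": 0.025, "y": 0, "z": -0.09, "yaw": 0, "fingers": 0.4}
    - {"x": 0.025, "y": 0, "z": -0.09, "yaw": 0, "fingers": 0.4}

```text
time: 5.4
eef_pos: [0.4962, -0.0631, 0.151]
tcp_rot: [-0.096, 0.995, -0.002, 0.007]
contact_force: [0.3, -0.8, 0.8]
opening: 0.508
finger_force: 0.0
```

```bash
python3 -c "
from h import *
shifts([([-113.5,-95,140],202),([-113.5,-95,67],202)])"
```

```text
t 5.4 q [-0.33 -0.03  2.08  0.    1.08 -2.09] F [ 0.3 -0.8  0.8] tcp press [-113.    -2.7  151. ]
[-113.5, -95, 140] shift [ 0.0006 -0.0922  0.0115] yaw -0.384 tilt [-0.009  0.012]
[-113.5, -95, 67] shift [0.    0.    0.073] yaw 0.0 tilt [0. 0.]
```

Call:
move_arm:
  plan:
    - {"x": 0, "y": -0.03, "z": 0, "yaw": -0.13, "fingers": 0.4}
    - {"x": 0, "y": -0.06, "z": 0.005, "yaw": -0.26, "fingers": 0.4}
    - {"x": 0, "y": -0.092, "z": 0.01, "yaw": -0.384, "fingers": 0.4}
    - {"x": 0, "y": -0.092, "z": 0.01, "yaw": -0.384, "fingers": 0.4}
    - {"x": 0, "y": -0.092, "z": 0.01, "yaw": -0.384, "fingers": 0.4}

```text
time: 5.9
eef_pos: [0.509, -0.1524, 0.1336]
tcp_rot: [-0.283, 0.959, 0.001, 0.0]
contact_force: [-0.8, 1.3, -0.0]
opening: 0.602
finger_force: 0.0
```

```bash
python3 -c "
from h import *
shifts([([-113.5,-95,140],202),([-113.5,-95,67],202)])"
```

```text
t 5.9 q [-0.48  0.07  2.01  0.    1.06 -2.63] F [-0.8  1.3 -0. ] tcp press [-117.5  -92.8  133.6]
[-113.5, -95, 140] shift [-0.0029 -0.0035 -0.0064] yaw -0.002 tilt [0.001 0.001]
[-113.5, -95, 67] shift [0.    0.    0.073] yaw 0.0 tilt [0. 0.]
```

Call:
move_arm:
  plan:
    - {"x": -0.003, "y": -0.0035, "z": 0.03, "yaw": 0, "fingers": 0.4}
    - {"x": -0.003, "y": -0.0035, "z": 0.055, "yaw": 0, "fingers": 0.4}
    - {"x": -0.003, "y": -0.0035, "z": 0.066, "yaw": 0, "fingers": 0.4}
    - {"x": -0.003, "y": -0.0035, "z": 0.066, "yaw": 0, "fingers": 0.9}
    - {"x": -0.003, "y": -0.0035, "z": 0.066, "yaw": 0, "fingers": 0.9}
  force: 40

```text
time: 6.4
eef_pos: [0.5138, -0.1533, 0.069]
tcp_rot: [-0.284, 0.959, -0.0, 0.0]
contact_force: [-0.2, -0.2, 1.3]
opening: 0.273
finger_force: 0.2
```

Call:
move_arm:
  plan:
    - {"x": 0, "y": 0, "z": 0, "yaw": 0, "fingers": 1}
    - {"x": 0, "y": 0, "z": 0, "yaw": 0, "fingers": 1}
    - {"x": 0, "y": 0, "z": 0, "yaw": 0, "fingers": 1}

```text
time: 6.7
eef_pos: [0.5162, -0.1566, 0.07]
tcp_rot: [-0.284, 0.959, -0.005, 0.003]
contact_force: [5.9, -8.7, -8.0]
opening: 0.154
finger_force: 43.8
```

```bash
python3 -c "
from h import *
shifts([([-113.5,-95,67],202)]);print(ctrl.get_state()['wrist_torque'])"
```

```text
t 6.7 q [-0.48  0.18  2.03 -0.    0.92 -2.63] F [ 5.9 -8.7 -8. ] tcp press [-111.2  -98.3   70. ]
[-113.5, -95, 67] shift [0.0008 0.004  0.0029] yaw 0.0 tilt [-0.011  0.003]
[-1.01284617 -0.75309315 -0.00407534]
```

Call:
move_arm:
  plan:
    - {"x": 0, "y": -0.004, "z": 0, "yaw": 0, "fingers": 1}
    - {"x": 0, "y": -0.004, "z": 0, "yaw": 0.12, "fingers": 1}
    - {"x": 0, "y": -0.004, "z": 0, "yaw": 0.24, "fingers": 1}
    - {"x": 0, "y": -0.004, "z": 0, "yaw": 0.36, "fingers": 1}
    - {"x": 0, "y": -0.004, "z": 0, "yaw": 0.48, "fingers": 1}

```text
time: 7.2
eef_pos: [0.5166, -0.1574, 0.0699]
tcp_rot: [-0.046, 0.999, -0.001, 0.001]
contact_force: [1.1, -0.4, -0.4]
opening: 0.151
finger_force: 44.9
```

```bash
python3 -c "
from h import *
shifts([([-113.5,-95,67],202)]);print(ctrl.get_state()['wrist_torque'])"
```

```text
t 7.2 q [-0.48  0.18  2.02  0.    0.93 -2.15] F [ 1.1 -0.4 -0.4] tcp press [-111.   -99.2   69.9]
[-113.5, -95, 67] shift [0.0029 0.0039 0.0029] yaw -0.484 tilt [-0.002  0.002]
[ 0.04142664 -0.14050564  0.09953341]
```

Smooth, with a torque of 0.1 N m. Continuing the turn.

Call:
move_arm:
  plan:
    - {"x": 0, "y": 0, "z": 0, "yaw": 0.13, "fingers": 1}
    - {"x": 0, "y": 0, "z": 0, "yaw": 0.26, "fingers": 1}
    - {"x": 0, "y": 0, "z": 0, "yaw": 0.39, "fingers": 1}
    - {"x": 0, "y": 0, "z": 0, "yaw": 0.52, "fingers": 1}
    - {"x": 0, "y": 0, "z": 0, "yaw": 0.65, "fingers": 1}

```text
time: 7.7
eef_pos: [0.5164, -0.1582, 0.0699]
tcp_rot: [0.275, 0.961, -0.001, 0.002]
contact_force: [-0.6, -3.2, -1.1]
opening: 0.158
finger_force: 44.8
```

Call:
move_arm:
  plan:
    - {"x": 0, "y": 0, "z": 0, "yaw": 0.12, "fingers": 1}
    - {"x": 0, "y": 0, "z": 0, "yaw": 0.24, "fingers": 1}
    - {"x": 0, "y": 0, "z": 0, "yaw": 0.36, "fingers": 1}
    - {"x": 0, "y": 0, "z": 0, "yaw": 0.48, "fingers": 1}
    - {"x": 0, "y": 0, "z": 0, "yaw": 0.6, "fingers": 1}

```text
time: 8.2
eef_pos: [0.5159, -0.1587, 0.0699]
tcp_rot: [0.547, 0.837, -0.001, 0.002]
contact_force: [-2.3, -4.3, -0.3]
opening: 0.157
finger_force: 45.0
```

```bash
python3 -c "
from h import *
shifts([([-113.5,-95,67],90)]);print(ctrl.get_state()['wrist_torque'])"
```

```text
t 8.2 q [-0.49  0.18  2.02 -0.    0.93 -0.9 ] F [-2.3 -4.3 -0.3] tcp press [-111.9 -100.4   69.9]
[-113.5, -95, 67] shift [ 0.0056 -0.0004  0.0029] yaw 0.222 tilt [-0.     0.004]
[-0.70185086  0.35983526  0.11825696]
```

Call:
move_arm:
  plan:
    - {"x": 0, "y": 0, "z": 0, "yaw": 0.06, "fingers": 1}
    - {"x": 0, "y": 0, "z": 0, "yaw": 0.12, "fingers": 1}
    - {"x": 0, "y": 0, "z": 0, "yaw": 0.18, "fingers": 1}
    - {"x": 0, "y": 0, "z": 0, "yaw": 0.22, "fingers": 1}

```text
time: 8.6
eef_pos: [0.5157, -0.1588, 0.0699]
tcp_rot: [0.634, 0.773, -0.001, 0.001]
contact_force: [-2.9, -4.9, 0.7]
opening: 0.152
finger_force: 45.0
```

```bash
python3 -c "
from h import *
shifts([([-113.5,-95,67],90)]);print(ctrl.get_state()['wrist_torque'])"
```

```text
t 8.6 q [-0.49  0.18  2.02 -0.    0.93 -0.68] F [-2.9 -4.9  0.7] tcp press [-112.2 -100.4   69.9]
[-113.5, -95, 67] shift [ 0.0054 -0.0013  0.0029] yaw 0.005 tilt [-0.     0.004]
[-0.85141181  0.44355424  0.08547684]
```

Call:
move_arm:
  plan:
    - {"x": 0, "y": 0, "z": 0, "yaw": 0.04, "fingers": 1}
    - {"x": 0, "y": 0, "z": 0, "yaw": 0.08, "fingers": 1}
    - {"x": 0, "y": 0, "z": 0, "yaw": 0.08, "fingers": 1}

```text
time: 8.9
eef_pos: [0.5157, -0.1588, 0.07]
tcp_rot: [0.661, 0.75, -0.002, 0.002]
contact_force: [-3.4, -4.7, 2.1]
opening: 0.154
finger_force: 61.1
```

```bash
python3 -c "
from h import *
shifts([([-113.5,-95,67],90)]);print(ctrl.get_state()['wrist_torque'])"
```

```text
t 8.9 q [-0.48  0.18  2.02 -0.01  0.93 -0.61] F [-3.4 -4.7  2.1] tcp press [-112.2 -100.4   70. ]
[-113.5, -95, 67] shift [ 0.0053 -0.0017  0.0029] yaw -0.066 tilt [-0.001  0.006]
[-0.8683866   0.50032673  1.5635691 ]
```

The hard stop is reached (1.56 N m). I relax the twist, release and lift, then look.

Call:
move_arm:
  plan:
    - {"x": 0, "y": 0, "z": 0, "yaw": -0.02, "fingers": 1}
    - {"x": 0, "y": 0, "z": 0, "yaw": -0.02, "fingers": 0.5}
    - {"x": 0, "y": 0, "z": 0, "yaw": -0.02, "fingers": 0.5}
    - {"x": 0, "y": 0, "z": -0.04, "yaw": -0.02, "fingers": 0.5}
    - {"x": 0, "y": 0, "z": -0.09, "yaw": -0.02, "fingers": 0.5}

```text
time: 9.4
eef_pos: [0.5138, -0.1556, 0.1566]
tcp_rot: [0.658, 0.753, -0.0, -0.003]
contact_force: [0.7, -0.9, 0.5]
opening: 0.503
finger_force: 0.0
```

Call:
move_arm:
  plan:
    - {"x": -0.03, "y": 0, "z": -0.04, "yaw": -0.1, "fingers": 1}
    - {"x": -0.06, "y": 0, "z": -0.08, "yaw": -0.2, "fingers": 1}
    - {"x": -0.09, "y": 0, "z": -0.12, "yaw": -0.3, "fingers": 1}
    - {"x": -0.12, "y": 0, "z": -0.16, "yaw": -0.4, "fingers": 1}
    - {"x": -0.15, "y": 0, "z": -0.2, "yaw": -0.5, "fingers": 1}

```text
time: 9.9
eef_pos: [0.5363, -0.3061, 0.3606]
tcp_rot: [0.449, 0.894, 0.001, 0.001]
contact_force: [0.8, -0.3, -0.2]
opening: 0.005
finger_force: 0.0
```

Run:
```python
from h import *
shifts([])
a=ctrl.read_camera("top")[125:235,205:315,::-1]; b=ctrl.read_camera("scene")[180:310,155:305,::-1]
cv2.imwrite("pics/t3.png",cv2.resize(a,(600,600),interpolation=cv2.INTER_CUBIC))
cv2.imwrite("pics/s3.png",cv2.resize(b,(690,598),interpolation=cv2.INTER_CUBIC))
```

```text
t 9.9 q [-0.68  0.09  1.57  0.    1.48 -1.32] F [ 0.8 -0.3 -0.2] tcp press [-120.1 -249.   360.6]
```

View pics/s3.png

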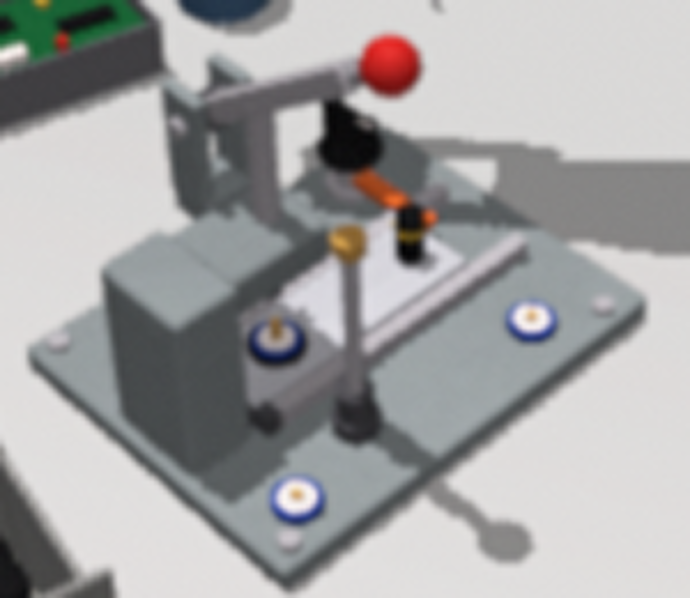

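View pics/t3.png

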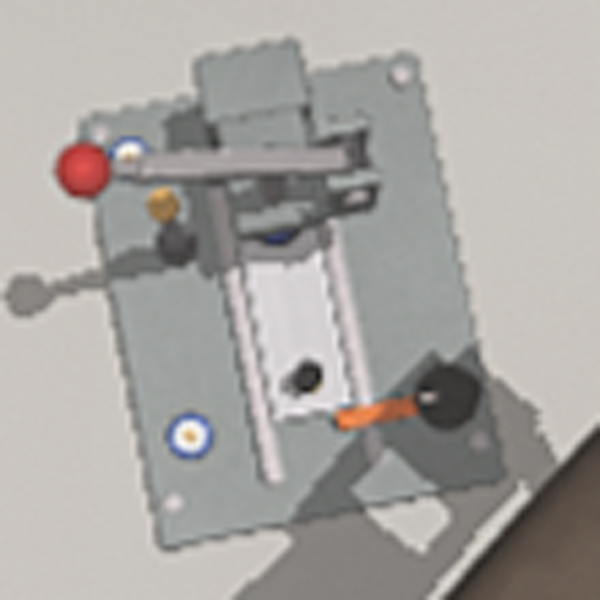

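The knob is locked: the orange lug runs from (447,398) to (338,418), across the shuttle's end, with the post at (307,376) and the ball still at (84,170) in the top crop and (391,65) in the scene crop. I refit the pose and go to pinch the ball.

Run:
```python
from h import *
B=[40,113.2,329]
def pts(p):
    t=[B,[-180,130,20],[-180,-130,20],[150,-130,20],[150,130,20],[-113.5,-95,82],[p[3]*1000,0,77]]
    s=[B,[150,130,20],[150,-130,20],[-180,130,20],[p[3]*1000,0,77]]
    return np.r_[project("top",world(p,t)),project("scene",world(p,s))]
t=np.array([(84,170),(163,546),(507,481),(415,55),(80,118),(447,398),(307,374)])/(600/110)+[205,125]-.4
s=np.array([(391,65),(290,580),(30,355),(645,302),(411,212)])/4.6+[155,180]-.4
o=np.r_[t,s]
res=lambda p:np.r_[(pts(p)-o).ravel(),(world(p,[-113.5,-95,0])[0,:2]-[.5157,-.1583])*400]
p=least_squares(res,[.6,-.05,.19,-.08],loss='soft_l1').x
print(p.round(4),res(p).round(1).tolist());np.save("p.npy",p)
w=least_squares(lambda X:np.r_[project("top",X)-t[0],project("scene",X)-s[0]].ravel(),[.62,.08,.33])
print("ball tri",w.x.round(4),w.fun.round(2),"model",world(p,B).round(4), "tri in press",(R.from_euler('z',-p[2]).apply(w.x-[p[0],p[1],0])*1000).round(1))
shifts([([-60,-60,400],90),([40,60,400],90),([40,113,400],90),([40,113.2,310],90)])
```

```text
[ 0.6073 -0.04    0.197  -0.08  ] [-0.4, 0.0, -0.3, 0.7, 0.2, -0.5, -0.0, -1.1, -0.8, -0.2, 0.4, -1.1, 0.2, -0.1, 0.5, 0.1, -0.9, -1.1, -1.3, -1.7, 1.6, -1.5, -0.0, -0.2, -0.4, 1.2]
ball tri [0.6248 0.0773 0.3286] [ 0.05 -0.06  0.06  0.01] model [[0.6244 0.0788 0.329 ]] tri in press [ 40.1 111.7 328.6]
t 10.0 q [-0.69  0.09  1.56  0.    1.48 -1.32] F [ 0.5 -0.5  1. ] tcp press [-120.8 -250.9  366.7]
[-60, -60, 400] shift [ 0.1467  0.1361 -0.0348] yaw 0.437 tilt [0.007 0.013]
[40, 60, 400] shift [0.12 0.1  0.  ] yaw 0.0 tilt [0. 0.]
[40, 113, 400] shift [ 0.053 -0.     0.   ] yaw 0.0 tilt [0. 0.]
[40, 113.2, 310] shift [ 0.0002 -0.      0.09  ] yaw 0.0 tilt [0. 0.]
```

Call:
move_arm:
  plan:
    - {"x": 0.03, "y": 0.027, "z": -0.035, "yaw": 0.1, "fingers": 0}
    - {"x": 0.06, "y": 0.054, "z": -0.035, "yaw": 0.2, "fingers": 0}
    - {"x": 0.09, "y": 0.082, "z": -0.035, "yaw": 0.3, "fingers": 0}
    - {"x": 0.118, "y": 0.109, "z": -0.035, "yaw": 0.4, "fingers": 0}
    - {"x": 0.147, "y": 0.136, "z": -0.035, "yaw": 0.437, "fingers": 0}

```text
time: 10.5
eef_pos: [0.5578, -0.1042, 0.393]
tcp_rot: [0.635, 0.773, 0.001, -0.0]
contact_force: [0.6, -0.5, 0.0]
opening: 0.838
finger_force: 0.0
```

Call:
move_arm:
  plan:
    - {"x": 0.03, "y": 0.025, "z": 0, "yaw": 0, "fingers": 0}
    - {"x": 0.06, "y": 0.05, "z": 0, "yaw": 0, "fingers": 0}
    - {"x": 0.09, "y": 0.075, "z": 0, "yaw": 0, "fingers": 0}
    - {"x": 0.12, "y": 0.1, "z": 0, "yaw": 0, "fingers": 0}
    - {"x": 0.12, "y": 0.1, "z": 0, "yaw": 0, "fingers": 0}

```text
time: 11.0
eef_pos: [0.6328, 0.0357, 0.392]
tcp_rot: [0.631, 0.775, 0.001, -0.001]
contact_force: [-0.1, -0.7, 0.2]
opening: 0.997
finger_force: 0.0
```

```bash
python3 -c "
from h import *
shifts([([40,113,400],90),([40,113,310],90)])"
```

```text
t 11.0 q [-0.1   0.12  1.48  0.    1.54 -0.31] F [-0.1 -0.7  0.2] tcp press [ 39.8  69.3 392. ]
[40, 113, 400] shift [ 0.0437  0.0005 -0.0078] yaw 0.007 tilt [-0.    -0.003]
[40, 113, 310] shift [0.   0.   0.09] yaw 0.0 tilt [0. 0.]
```

Call:
move_arm:
  plan:
    - {"x": 0.022, "y": 0, "z": 0, "yaw": 0, "fingers": 0}
    - {"x": 0.0435, "y": 0, "z": 0, "yaw": 0, "fingers": 0}
    - {"x": 0.0435, "y": 0, "z": 0.03, "yaw": 0, "fingers": 0}
    - {"x": 0.0435, "y": 0, "z": 0.06, "yaw": 0, "fingers": 0}
    - {"x": 0.0435, "y": 0, "z": 0.082, "yaw": 0, "fingers": 0}

```text
time: 11.5
eef_pos: [0.6222, 0.0739, 0.3089]
tcp_rot: [0.633, 0.774, -0.0, -0.001]
contact_force: [0.0, -0.0, -0.5]
opening: 1.001
finger_force: 0.0
```

Call:
move_arm:
  plan:
    - {"x": 0, "y": 0, "z": 0, "yaw": 0, "fingers": 0.3}
    - {"x": 0, "y": 0, "z": 0, "yaw": 0, "fingers": 0.5}
    - {"x": 0, "y": 0, "z": 0, "yaw": 0, "fingers": 1}
    - {"x": 0, "y": 0, "z": 0, "yaw": 0, "fingers": 1}
    - {"x": 0, "y": 0, "z": 0, "yaw": 0, "fingers": 1}
  force: 40

```text
time: 12.0
eef_pos: [0.6261, 0.0738, 0.3144]
tcp_rot: [0.633, 0.774, 0.004, 0.004]
contact_force: [4.6, 1.5, 0.3]
opening: 0.371
finger_force: 39.6
```

```bash
python3 -c "
from h import *
shifts([([40,113,310],90)])"
```

```text
t 12.0 q [-0.04  0.13  1.61  0.    1.39 -0.24] F [4.6 1.5 0.3] tcp press [ 40.6 107.9 314.4]
[40, 113, 310] shift [ 0.0051 -0.0007  0.0044] yaw 0.002 tilt [0.01  0.001]
```

Call:
move_arm:
  plan:
    - {"x": 0, "y": 0, "z": 0, "yaw": 0, "fingers": 0.4}
    - {"x": 0, "y": 0, "z": 0, "yaw": 0, "fingers": 0.4}
    - {"x": 0.0045, "y": 0, "z": 0.006, "yaw": 0, "fingers": 0.4}
    - {"x": 0.0045, "y": 0, "z": 0.006, "yaw": 0, "fingers": 0.4}

```text
time: 12.4
eef_pos: [0.6218, 0.0784, 0.3042]
tcp_rot: [0.633, 0.774, -0.001, -0.001]
contact_force: [0.4, 0.5, 0.1]
opening: 0.6
finger_force: 0.0
```

Call:
move_arm:
  plan:
    - {"x": 0, "y": 0, "z": 0, "yaw": 0, "fingers": 1}
    - {"x": 0, "y": 0, "z": 0, "yaw": 0, "fingers": 1}
    - {"x": 0, "y": 0, "z": 0, "yaw": 0, "fingers": 1}
    - {"x": 0, "y": 0, "z": 0, "yaw": 0, "fingers": 1}

```text
time: 12.8
eef_pos: [0.6251, 0.0787, 0.3056]
tcp_rot: [0.633, 0.774, 0.003, 0.002]
contact_force: [7.6, 2.6, -2.4]
opening: 0.375
finger_force: 39.8
```

```bash
python3 -c "
from h import *
shifts([([40,113,310],90)])"
```

```text
t 12.8 q [-0.04  0.14  1.62  0.    1.38 -0.24] F [ 7.6  2.6 -2.4] tcp press [ 40.6 113.  305.6]
[40, 113, 310] shift [ 0.     -0.0006 -0.0044] yaw 0.003 tilt [ 0.008 -0.   ]
```

Call:
move_arm:
  plan:
    - {"x": 0.006, "y": 0.003, "z": 0.008, "yaw": 0, "fingers": 1}
    - {"x": 0.0115, "y": 0.003, "z": 0.017, "yaw": 0, "fingers": 1}
    - {"x": 0.0165, "y": 0.003, "z": 0.026, "yaw": 0, "fingers": 1}
    - {"x": 0.0215, "y": 0.003, "z": 0.035, "yaw": 0, "fingers": 1}
    - {"x": 0.0255, "y": 0.003, "z": 0.044, "yaw": 0, "fingers": 1}

```text
time: 13.3
eef_pos: [0.6202, 0.1039, 0.2611]
tcp_rot: [0.633, 0.774, -0.0, 0.0]
contact_force: [-2.0, -1.2, 5.7]
opening: 0.374
finger_force: 41.2
```

```bash
cat >> h.py <<'E'
def lever():
    p=np.load("p.npy");s=ctrl.get_state()
    b=R.from_euler('z',-p[2]).apply(s["eef_pos"]-[p[0],p[1],0])*1000
    v=b[1:]+[50,23.6-205]
    F=R.from_euler('z',-p[2]).apply(s["contact_force"])
    print("t",round(s["time"],2),"tcp",b.round(1),"r",np.hypot(*v).round(1),"theta",round(.65-np.arctan2(v[1],v[0]),3),"F press",F.round(1),"open",round(s["opening"],3),"rot",s["tcp_rot"].round(3))
E
python3 -c "
from h import *
lever()"
```

```text
t 13.3 tcp [ 40.7 138.6 261.1] r 204.8 theta 0.25 F press [-2.2 -0.7  5.7] open 0.374 rot [ 0.633  0.774 -0.     0.   ]
```

Tracking the arc exactly. Further down.

Call:
move_arm:
  plan:
    - {"x": 0.004, "y": 0, "z": 0.0095, "yaw": 0, "fingers": 1}
    - {"x": 0.007, "y": 0, "z": 0.019, "yaw": 0, "fingers": 1}
    - {"x": 0.01, "y": 0, "z": 0.029, "yaw": 0, "fingers": 1}
    - {"x": 0.012, "y": 0, "z": 0.039, "yaw": 0, "fingers": 1}
    - {"x": 0.014, "y": 0, "z": 0.049, "yaw": 0, "fingers": 1}

```text
time: 13.8
eef_pos: [0.6175, 0.1176, 0.2123]
tcp_rot: [0.633, 0.774, -0.0, 0.0]
contact_force: [-1.9, -1.5, 7.2]
opening: 0.37
finger_force: 42.8
```

Call:
move_arm:
  plan:
    - {"x": 0.0005, "y": 0, "z": 0.003, "yaw": 0, "fingers": 1}
    - {"x": 0.001, "y": 0, "z": 0.006, "yaw": 0, "fingers": 1}
    - {"x": 0.001, "y": 0, "z": 0.009, "yaw": 0, "fingers": 1}
    - {"x": 0.0015, "y": 0, "z": 0.012, "yaw": 0, "fingers": 1}

```text
time: 14.2
eef_pos: [0.6172, 0.119, 0.2007]
tcp_rot: [0.633, 0.774, 0.0, 0.0]
contact_force: [-4.8, -1.2, 8.9]
opening: 0.375
finger_force: 43.1
```

```bash
python3 -c "
from h import *
lever()"
```

```text
t 14.2 tcp [ 40.8 154.  200.7] r 205.0 theta 0.555 F press [-4.9 -0.3  8.9] open 0.375 rot [0.633 0.774 0.    0.   ]
```

Call:
move_arm:
  plan:
    - {"x": 0, "y": -0.0005, "z": 0.002, "yaw": 0, "fingers": 1}
    - {"x": 0.0005, "y": -0.0005, "z": 0.004, "yaw": 0, "fingers": 1}
    - {"x": 0.0005, "y": -0.0005, "z": 0.006, "yaw": 0, "fingers": 1}

```text
time: 14.5
eef_pos: [0.6172, 0.1194, 0.196]
tcp_rot: [0.633, 0.774, 0.001, 0.001]
contact_force: [-4.5, -0.8, 9.5]
opening: 0.376
finger_force: 43.4
```

Call:
move_arm:
  plan:
    - {"x": 0, "y": 0, "z": 0.002, "yaw": 0, "fingers": 1}
    - {"x": 0, "y": 0, "z": 0.004, "yaw": 0, "fingers": 1}

```text
time: 14.7
eef_pos: [0.6171, 0.1196, 0.192]
tcp_rot: [0.633, 0.774, 0.001, 0.0]
contact_force: [-3.2, -0.7, 9.5]
opening: 0.375
finger_force: 43.6
```

Call:
move_arm:
  plan:
    - {"x": 0, "y": 0, "z": 0.002, "yaw": 0, "fingers": 1}
    - {"x": 0, "y": 0, "z": 0.004, "yaw": 0, "fingers": 1}
    - {"x": 0, "y": 0, "z": 0.006, "yaw": 0, "fingers": 1}

```text
time: 15.0
eef_pos: [0.6171, 0.1197, 0.1861]
tcp_rot: [0.633, 0.774, 0.001, 0.0]
contact_force: [-4.5, -1.5, 10.7]
opening: 0.378
finger_force: 43.9
```

Call:
move_arm:
  plan:
    - {"x": 0, "y": 0, "z": 0.002, "yaw": 0, "fingers": 1}
    - {"x": 0, "y": 0, "z": 0.004, "yaw": 0, "fingers": 1}

```text
time: 15.2
eef_pos: [0.6171, 0.1197, 0.1821]
tcp_rot: [0.633, 0.774, 0.001, 0.0]
contact_force: [-2.5, 0.5, 9.9]
opening: 0.374
finger_force: 44.0
```

Call:
move_arm:
  plan:
    - {"x": 0, "y": 0, "z": 0.002, "yaw": 0, "fingers": 1}
    - {"x": 0, "y": 0, "z": 0.004, "yaw": 0, "fingers": 1}
    - {"x": 0, "y": 0, "z": 0.006, "yaw": 0, "fingers": 1}

```text
time: 15.5
eef_pos: [0.6171, 0.1195, 0.1761]
tcp_rot: [0.633, 0.774, 0.001, 0.001]
contact_force: [-2.1, -1.1, 9.2]
opening: 0.375
finger_force: 44.3
```

Call:
move_arm:
  plan:
    - {"x": 0, "y": 0, "z": 0.002, "yaw": 0, "fingers": 1}
    - {"x": -0.0005, "y": 0, "z": 0.004, "yaw": 0, "fingers": 1}

```text
time: 15.7
eef_pos: [0.6173, 0.1193, 0.1721]
tcp_rot: [0.633, 0.774, 0.001, 0.0]
contact_force: [-5.5, 0.7, 10.6]
opening: 0.372
finger_force: 44.5
```

Call:
move_arm:
  plan:
    - {"x": 0, "y": 0, "z": 0.002, "yaw": 0, "fingers": 1}
    - {"x": -0.0005, "y": 0, "z": 0.004, "yaw": 0, "fingers": 1}
    - {"x": -0.0005, "y": 0, "z": 0.006, "yaw": 0, "fingers": 1}

```text
time: 16.0
eef_pos: [0.6173, 0.1189, 0.1661]
tcp_rot: [0.633, 0.774, 0.001, 0.0]
contact_force: [-5.8, 0.7, 10.2]
opening: 0.377
finger_force: 44.7
```

Call:
move_arm:
  plan:
    - {"x": 0, "y": 0, "z": 0.002, "yaw": 0, "fingers": 1}
    - {"x": -0.0005, "y": 0, "z": 0.004, "yaw": 0, "fingers": 1}

```text
time: 16.2
eef_pos: [0.6173, 0.1184, 0.1621]
tcp_rot: [0.633, 0.774, 0.001, 0.0]
contact_force: [-4.4, 1.3, 10.3]
opening: 0.372
finger_force: 44.9
```

Call:
move_arm:
  plan:
    - {"x": 0, "y": 0, "z": 0.002, "yaw": 0, "fingers": 1}
    - {"x": -0.0005, "y": 0, "z": 0.004, "yaw": 0, "fingers": 1}

```text
time: 16.4
eef_pos: [0.6175, 0.1178, 0.1581]
tcp_rot: [0.633, 0.774, 0.001, 0.0]
contact_force: [-4.4, 0.0, 10.8]
opening: 0.376
finger_force: 45.1
```

Call:
move_arm:
  plan:
    - {"x": 0, "y": 0, "z": 0.002, "yaw": 0, "fingers": 1}
    - {"x": -0.0005, "y": 0, "z": 0.004, "yaw": 0, "fingers": 1}

```text
time: 16.6
eef_pos: [0.6177, 0.1173, 0.1541]
tcp_rot: [0.633, 0.774, 0.001, 0.0]
contact_force: [-6.5, 0.1, 10.5]
opening: 0.373
finger_force: 45.3
```

```bash
python3 -c "
from h import *
lever()"
```

```text
t 16.6 tcp [ 40.9 152.3 154.1] r 204.1 theta 0.784 F press [-6.3  1.4 10.5] open 0.373 rot [0.633 0.774 0.001 0.   ]
```

Call:
move_arm:
  plan:
    - {"x": 0, "y": -0.0005, "z": 0.002, "yaw": 0, "fingers": 1}
    - {"x": -0.0005, "y": -0.001, "z": 0.004, "yaw": 0, "fingers": 1}

```text
time: 16.8
eef_pos: [0.6178, 0.117, 0.1532]
tcp_rot: [0.633, 0.774, 0.002, 0.001]
contact_force: [-8.2, 2.6, 23.8]
opening: 0.377
finger_force: 46.1
```

Call:
move_arm:
  plan:
    - {"x": 0, "y": 0, "z": 0.002, "yaw": 0, "fingers": 1}
    - {"x": -0.0005, "y": 0, "z": 0.004, "yaw": 0, "fingers": 1}

```text
time: 17.0
eef_pos: [0.6179, 0.117, 0.1528]
tcp_rot: [0.633, 0.774, 0.002, 0.0]
contact_force: [-16.7, 2.5, 35.6]
opening: 0.376
finger_force: 47.0
```

```bash
python3 -c "
from h import *
lever()"
```

```text
t 17.0 tcp [ 41.1 151.9 152.8] r 203.9 theta 0.791 F press [-15.9   5.7  35.6] open 0.376 rot [0.633 0.774 0.002 0.   ]
```

Firm contact, so I ease off a little and hold.

Call:
move_arm:
  plan:
    - {"x": 0, "y": -0.001, "z": -0.002, "yaw": 0, "fingers": 1}
    - {"x": 0, "y": -0.001, "z": -0.0035, "yaw": 0, "fingers": 1}
    - {"x": 0, "y": -0.001, "z": -0.0035, "yaw": 0, "fingers": 1}
    - {"x": 0, "y": -0.001, "z": -0.0035, "yaw": 0, "fingers": 1}
    - {"x": 0, "y": -0.001, "z": -0.0035, "yaw": 0, "fingers": 1}

```text
time: 17.5
eef_pos: [0.6178, 0.1171, 0.1533]
tcp_rot: [0.633, 0.774, 0.003, 0.002]
contact_force: [-3.1, 3.0, 19.2]
opening: 0.37
finger_force: 45.8
```

Call:
move_arm:
  plan:
    - {"x": 0, "y": 0, "z": 0, "yaw": 0, "fingers": 1}
    - {"x": 0, "y": 0, "z": 0, "yaw": 0, "fingers": 1}

```text
time: 17.7
eef_pos: [0.6178, 0.117, 0.1533]
tcp_rot: [0.633, 0.774, 0.003, 0.002]
contact_force: [-3.7, 3.3, 18.6]
opening: 0.378
finger_force: 45.8
```

```bash
python3 -c "
from h import *
lever()"
```

```text
t 17.7 tcp [ 41.  152.  153.3] r 203.9 theta 0.788 F press [-2.9  4.  18.6] open 0.378 rot [0.633 0.774 0.003 0.002]
```

Held for about 0.9 s; now easing up along the arc.

Call:
move_arm:
  plan:
    - {"x": 0.001, "y": 0, "z": -0.008, "yaw": 0, "fingers": 1}
    - {"x": 0.0015, "y": 0, "z": -0.0185, "yaw": 0, "fingers": 1}
    - {"x": 0.002, "y": 0, "z": -0.0285, "yaw": 0, "fingers": 1}
    - {"x": 0.0015, "y": 0, "z": -0.039, "yaw": 0, "fingers": 1}
    - {"x": 0.001, "y": 0, "z": -0.049, "yaw": 0, "fingers": 1}

```text
time: 18.2
eef_pos: [0.6177, 0.117, 0.1985]
tcp_rot: [0.633, 0.774, 0.003, 0.002]
contact_force: [6.3, 1.9, 4.3]
opening: 0.373
finger_force: 45.5
```

Call:
move_arm:
  plan:
    - {"x": -0.0015, "y": 0, "z": -0.01, "yaw": 0, "fingers": 1}
    - {"x": -0.003, "y": 0, "z": -0.02, "yaw": 0, "fingers": 1}
    - {"x": -0.0055, "y": 0, "z": -0.03, "yaw": 0, "fingers": 1}
    - {"x": -0.008, "y": 0, "z": -0.04, "yaw": 0, "fingers": 1}
    - {"x": -0.0115, "y": 0, "z": -0.05, "yaw": 0, "fingers": 1}

```text
time: 18.7
eef_pos: [0.6196, 0.1069, 0.2481]
tcp_rot: [0.633, 0.774, 0.004, 0.001]
contact_force: [5.6, 3.9, 4.1]
opening: 0.378
finger_force: 45.7
```

```bash
python3 -c "
from h import *
lever()
shifts([([40.5,-50+205*np.cos(f),181.4+205*np.sin(f)],90) for f in (.35,.40,.45,.5,.55,.58,.61,.64)])"
```

```text
t 18.7 tcp [ 40.8 141.6 248.1] r 202.9 theta 0.315 F press [6.2 2.7 4.1] open 0.378 rot [0.633 0.774 0.004 0.001]
t 18.7 q [ 0.01  0.17  1.68  0.    1.28 -0.19] F [5.6 3.9 4.1] tcp press [ 40.8 141.6 248.1]
[40.5, np.float64(142.57140613371269), np.float64(251.69405052836754)] shift [ 0.0009 -0.0003 -0.0036] yaw 0.003 tilt [ 0.008 -0.003]
[40.5, np.float64(138.81750377059146), np.float64(261.2307601732734)] shift [-0.0038  0.     -0.0095] yaw 0.0 tilt [0. 0.]
[40.5, np.float64(134.59165598229876), np.float64(270.56793449280224)] shift [-0.0042  0.     -0.0093] yaw 0.0 tilt [0. 0.]
[40.5, np.float64(129.9044251875264), np.float64(279.68223541386163)] shift [-0.0047 -0.     -0.0091] yaw 0.0 tilt [0. 0.]
[40.5, np.float64(124.76752702219866), np.float64(288.5508819307852)] shift [-0.0051 -0.     -0.0089] yaw 0.0 tilt [0. 0.]
[40.5, np.float64(121.47484323261332), np.float64(293.7449070423341)] shift [-0.0033  0.     -0.0052] yaw 0.0 tilt [0. 0.]
[40.5, np.float64(118.02784365832329), np.float64(298.83782932059864)] shift [-0.0034  0.     -0.0051] yaw 0.0 tilt [0. 0.]
[40.5, np.float64(114.42963036628001), np.float64(303.8250654792904)] shift [-0.0036  0.     -0.005 ] yaw 0.0 tilt [0. 0.]
```

Call:
move_arm:
  plan:
    - {"x": -0.002, "y": 0.001, "z": -0.011, "yaw": 0, "fingers": 1}
    - {"x": -0.006, "y": 0.001, "z": -0.0205, "yaw": 0, "fingers": 1}
    - {"x": -0.0105, "y": 0.001, "z": -0.03, "yaw": 0, "fingers": 1}
    - {"x": -0.0155, "y": 0.001, "z": -0.039, "yaw": 0, "fingers": 1}
    - {"x": -0.019, "y": 0.001, "z": -0.0445, "yaw": 0, "fingers": 1}

```text
time: 19.2
eef_pos: [0.6233, 0.0875, 0.2927]
tcp_rot: [0.633, 0.774, 0.002, 0.0]
contact_force: [4.3, 2.9, 3.7]
opening: 0.373
finger_force: 42.6
```

Call:
move_arm:
  plan:
    - {"x": -0.002, "y": 0, "z": -0.003, "yaw": 0, "fingers": 1}
    - {"x": -0.004, "y": 0, "z": -0.006, "yaw": 0, "fingers": 1}
    - {"x": -0.006, "y": 0, "z": -0.0085, "yaw": 0, "fingers": 1}

```text
time: 19.5
eef_pos: [0.6239, 0.0839, 0.2981]
tcp_rot: [0.633, 0.774, 0.004, -0.002]
contact_force: [7.1, 12.2, -5.6]
opening: 0.376
finger_force: 42.0
```

```bash
python3 -c "
from h import *
lever()"
```

```text
t 19.5 tcp [ 40.5 118.2 298.1] r 204.8 theta 0.044 F press [ 9.4 10.5 -5.6] open 0.376 rot [ 0.633  0.774  0.004 -0.002]
```

The lever is at its upper stop, since the tool now pulls against it. I relax, open and retreat upwards.

Call:
move_arm:
  plan:
    - {"x": 0.002, "y": 0, "z": 0.002, "yaw": 0, "fingers": 1}
    - {"x": 0.002, "y": 0.001, "z": 0.002, "yaw": 0, "fingers": 0.5}
    - {"x": 0.002, "y": 0.001, "z": 0.002, "yaw": 0, "fingers": 0.1}
    - {"x": 0.002, "y": 0.001, "z": 0.002, "yaw": 0, "fingers": 0}
    - {"x": 0.002, "y": 0.001, "z": 0.002, "yaw": 0, "fingers": 0}

```text
time: 20.0
eef_pos: [0.6235, 0.0825, 0.2971]
tcp_rot: [0.633, 0.774, -0.001, -0.001]
contact_force: [-0.1, 0.7, 0.6]
opening: 0.972
finger_force: 0.0
```

Call:
move_arm:
  plan:
    - {"x": 0, "y": 0, "z": -0.02, "yaw": 0, "fingers": 0}
    - {"x": 0, "y": 0, "z": -0.05, "yaw": 0, "fingers": 0}
    - {"x": 0, "y": 0, "z": -0.08, "yaw": 0, "fingers": 0}
    - {"x": 0, "y": 0, "z": -0.11, "yaw": 0, "fingers": 0}
    - {"x": 0, "y": 0, "z": -0.13, "yaw": 0, "fingers": 0}

```text
time: 20.5
eef_pos: [0.6241, 0.0826, 0.4307]
tcp_rot: [0.633, 0.774, 0.001, 0.001]
contact_force: [-0.5, -0.3, -0.5]
opening: 0.998
finger_force: 0.0
```

Call:
move_arm:
  plan:
    - {"x": 0.04, "y": -0.03, "z": 0, "yaw": 0, "fingers": 0}
    - {"x": 0.08, "y": -0.06, "z": 0, "yaw": 0, "fingers": 0}
    - {"x": 0.12, "y": -0.09, "z": 0, "yaw": 0, "fingers": 0}
    - {"x": 0.16, "y": -0.12, "z": 0, "yaw": 0, "fingers": 0}
    - {"x": 0.16, "y": -0.12, "z": 0, "yaw": 0, "fingers": 0}

```text
time: 21.0
eef_pos: [0.4709, 0.2188, 0.4291]
tcp_rot: [0.631, 0.776, 0.001, -0.0]
contact_force: [-0.0, -0.1, -0.0]
opening: 0.997
finger_force: 0.0
```

Run:
```python
from h import *
lever()
a=ctrl.read_camera("top")[125:235,205:315,::-1]; b=ctrl.read_camera("scene")[180:310,155:305,::-1]
cv2.imwrite("pics/4.png",np.hstack([cv2.resize(a,(400,400)),cv2.resize(b,(400,347+53))]))
```

```text
t 21.0 tcp [-83.1 280.5 429.1] r 413.0 theta 0.007 F press [-0.  -0.1 -0. ] open 0.997 rot [ 0.631  0.776  0.001 -0.   ]
```

View pics/4.png

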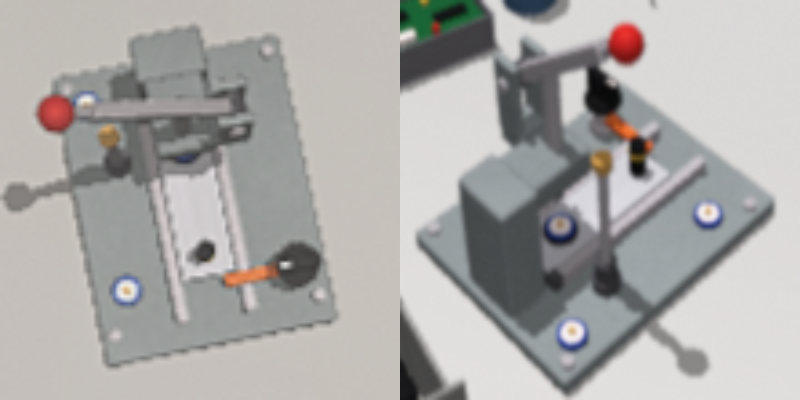

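The lever is back at rest (ball at (57,113) in the top crop and (627,43) in the scene crop). The pin is pressed (560,227), the lug is closed (250,275) and the spare discs have not moved. Handing in.

```bash
python3 -c "
from plant import ctrl
print(ctrl.sign_off())"
```

```text
the job is handed in; nothing more can be done
None
```

The job is handed in: shuttle pushed to its end stop, clamp knob turned to its hard stop, lever held firmly on the depth stop for about 0.9 s and eased back to rest under the grip, finished at about 21 s; the sign-off returned no verdict.

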